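# Square up a junction box on a backboard

## Task

The white junction box on the plywood backboard sits crooked. Lay the T-square flat, its stock on the bench and its blade over the board, between the white box and the dark power unit, and press its stock flush against the board's front edge, firmly but gently; then, keeping the stock flush, slide the square along the edge so that the blade pushes the box until the box's side lies flat along the blade. Do not touch the box with the gripper or shift the power unit; let go and leave the square lying in place, flush with the edge and touching the box.

Things in the scene. Friction and masses are not known exactly. Their poses are not given: they have to be found in the camera images.
- cradle: Dark steel frame fixed on the bench, holding the clamped plywood backboard (260 x 460 mm, 14 mm thick, lying on the bench). Origin: middle of the frame, at bench height; x points away from the robot, y along the board's front edge, z up. How far in the board was slid differs and is NOT in this pose: its front edge lies anywhere from x = -150 to -110 mm; feel for it or see it.
- square: Loose T-square, about 0.4 kg, standing on its stock. Aluminium stock 30 (x) x 160 (y) x 28 mm high. Yellow blade 32 mm wide, 4 mm thick, out of the middle of the stock's front face from x = 15 to 215 mm, underside 15 mm up. Red grip block 30 (x) x 28 (y) mm on the stock's middle, from 28 to 58 mm up. Origin: centre of the stock's underside; x along the blade, y along the stock, z up.
- stock_left (a point): Point on the stock's front face (square's x = +15 mm, the face that goes against the board's edge), 7 mm up, 75 mm from the middle towards the square's +y. In use the stock stands on the bench and the blade skims 1 mm above the board. (The board's own origin is its middle: its front edge is its x = -130 mm; it stays put under 35 N.)
- stock_right (a point): Point on the stock's front face, 7 mm up, 75 mm from the middle towards the square's -y. Stock on bench or board edge slides with a friction coefficient of about 0.6.
- enclosure: White junction box, 110 (x) x 100 (y) x 55 mm high, 0.35 to 0.7 kg, loose on the board (2 to 5 N slide it), 6 to 12 degrees crooked at first, on the left or right half. Origin: centre of its underside; its sides are parallel to its x and y. It starts with at least 40 mm of board to the front edge.
- power_unit: Dark steel power unit, 100 (x) x 90 (y) x 45 mm high, about 0.9 kg, loose on the other half of the board, to be left alone. Origin: centre of its underside. The clear gap between it and the box is at least 100 mm.
Things that resemble listed ones, but are neither listed nor needed, are in the scene too. What is shaped like the enclosure but orange or red is not meant.

How it is judged (in metres and radians):
On the way, in this order (a step that is already met when the one before it is completed fails the run):
1. the square lies flat and its stock is pressed (over 2 N) flush against the front edge at both ends (contact force between square and board above 2 N and x of stock_left in the frame of board between -0.132 and -0.126 m and x of stock_right in the frame of board between -0.132 and -0.126 m and z of square in the frame of board between -0.003 and 0.004 m and angle between square's own z axis and vertical below 0.03 rad), for 0.2 s.
2. with the stock flush, the blade has pushed the box square to the board, its side along the blade (angle between the x axis of enclosure and the x axis of cradle, either way round below 0.026 rad and y of enclosure in the frame of square between -0.0685 and 0.0685 m and x of stock_left in the frame of board between -0.133 and -0.126 m and x of stock_right in the frame of board between -0.133 and -0.126 m and z of square in the frame of board between -0.003 and 0.004 m and angle between square's own z axis and vertical below 0.03 rad), for 0.2 s.
At the end, for the whole second after the job is handed in: Square lying flat on bench, untouched, both ends of its stock within 2 mm of the board's front edge; box flat on the board, square to it within 1.5 degrees, its side within 2.5 mm of the blade; power unit within 6 mm of its start; all at rest (x of stock_left in the frame of board between -0.132 and -0.126 m and x of stock_right in the frame of board between -0.132 and -0.126 m and z of square in the frame of board between -0.003 and 0.004 m and angle between each of square, enclosure's own z axis and vertical below 0.03 rad and angle between the x axis of enclosure and the x axis of cradle, either way round below 0.026 rad and y of enclosure in the frame of square between -0.0685 and 0.0685 m and height (world z) of enclosure between 0.011 and 0.017 m and linear speed of each of square, enclosure below 0.01 m/s and distance of power_unit from where it was at the start of the episode below 0.006 m).
It fails at once if the square is pressed against the board with more than 35 N (contact force between square and board above 35 N).
It fails at once if the gripper touches the box (contact force between the fingers and enclosure above 0.5 N).
It fails at once if the power unit is shifted more than 6 mm (distance of power_unit from where it was at the start of the episode above 0.006 m).
It also fails if it takes over 54 s, if anything falls off the work surface, if the arm or the gripper's body presses on something with over 40 N, if the wrist force passes 120 N, or if a joint passes its speed limit or range.

## Robot

A 6-joint arm with a two-finger parallel gripper is mounted at the origin on the work surface. World frame = base frame: x ahead of the robot, y to its left, z up, the work surface at z = 0. Lengths are in mm, angles in rad, forces in N, time in s.
With the tool pointing down it reaches from about 425 to 950 mm from the base axis. Payload 14.7 kg.
Tool frame: the origin (TCP) lies at the centre of the arm's flange, where the gripper is bolted on; the fingertips stand 173 mm ahead of it and the grasp point (between the pads) lies 155 mm ahead of it (arm.tip_reach is the distance from the TCP to the fingertips, in mm); z points along the fingers, y is the line along which they close (so a half turn about z gives the same grasp; the last joint's range is limited). The gripper opens to 85 mm and grips with 20 to 120 N. Pads are 22 mm wide; open, the fingers measure 114 mm over their backs; the gripper's body (76 mm by 85 mm) begins 54 mm behind the grasp point. The pads swing forward as they close: fully open they stand 13 mm farther back than shut.
Start: joints at [1.159, 0.48, 1.596, -0, 1.065, -0.047], TCP at [231.872, 607.231, 404.697] pointing down, gripper open.
Joint ranges: [-2.75, 2.75], [-0.82, 2.05], [0.23, 2.67], [-1.56, 4.7], [0.09, 2.69], [-2.92, 2.92]. Speed limits (rad/s): [1.89, 1.89, 2.39, 3.01, 3.01, 3.01].

## Interface

Orientations are given as a rotation vector (axis times angle).
In Python, from cell import arm gives the robot as it stands.
- The arm moves only by the tool move_arm, never from a script. Its argument "moves" is a list of rows, each a list of 3 entries, a list of its own where there are three numbers: the shift along the tool's x, y, z in mm, then the turn, a rotation vector about the tool's x, y, z in degrees, then the finger opening in mm, from 0 to 85.4. In form: [[[x, y, z], [ax, ay, az], hand], ...]. A call has 1 to 12 rows; each row is the pose to reach, as a shift and turn from the pose commanded when the call began, along the tool's axes at that moment; what a row does not reach only later rows make up. A row lasts 1/10 s, in which the tool goes at most 50 mm and 8.59 degrees, less where a joint would pass 70% of its speed; a pose out of reach is approached as far as the arm can. A call with a gripper value outside its range is refused whole. The fingers move at their own pace and stop on an object; "force" is the grip in N (left out, the last holds). Time passes only in rows, so rows that repeat a pose let the fingers close. It gives the time, the measured TCP pose, the force, the opening and the grip force at its end, in the units of the state.
- arm.get_obs(): the state, without advancing time (a new reading comes with each control period).
- arm.snapshot(name): name is "scene" or "top" or "wrist"; returns the picture (480x640x3 uint8, blue, green, red); there is no depth.
- arm.calibration(name): a dict with "mtx" (3x3 intrinsics, pixels), "k1" (the pictures are not rectified: a ray, as slopes to the right and down, at radius r is drawn at 1 + k1 r^2 times it, then the intrinsics apply), "T" (4x4, takes a point from camera to world coordinates). Camera axes: x right, y up, looking along -z (the intrinsics and any distortion apply to the point x, -y, -z); pixel columns grow to the right and rows downward; lengths in mm; the calibration is good to about 2 mm. A picture is of the moment at which its call begins: read the wrist's pose just before it. calibration takes no time and is no camera call; for the wrist camera it gives the pose at the moment of the call.
- arm.hand_in(): hands the job in; it is judged then, once.
Trained networks look in the newest picture that a camera, given by its name, has taken for a name from the list of things; names that differ only in an ending like _2 or _b are one class to them, and where a whole thing is asked for, a point or a joint stands for the part that bears it (a point fixed in the world has none). Each returns a list of dicts, best first, with "conf" (0 to 1); they miss things now and then, are a little off and sometimes report something else, mostly with a low value. They report only what shows in the picture. A call takes as long as a camera call. They do not tell look-alikes from the thing itself.
- arm.look_for(label, camera): "centre" ([x, y, z] in mm, in the coordinates of the camera as it stood for that picture, good to about 4 mm: the middle of the surface that is visible of it).
- arm.pinpoint(label, camera): "centre" ([x, y, z] in mm, in the coordinates of the camera as it stood for that picture, good to about 4 mm: a listed point, or the origin of a listed thing).
The state is a dict: "time": time; "joint_pos": joint angles; "qd": joint speeds; "tau": joint torques, N m; "position": TCP position; "tool_rot": TCP orientation; "ft_force": force on the tool from outside, world axes, zero at the start; "wrist_torque": the same for the moment, N m; "gripper_width": opening from 0.0 (shut) to 1.0 (fully open); "grip_force": force on a finger pad.
Only numpy, scipy, OpenCV 4.12 (cv2) and the standard library are available. Lean on these libraries where they do the work, as an engineer would, in place of code of your own. Each camera call takes 0.05 s, during which the arm holds its last target. There are 200 camera calls.

## Working session

There is one attempt and no reset: what is moved stays moved. The work goes in short steps, Python scripts to look and compute and a tool call to move; the robot and the scene stay as the last step left them, time stands still between calls to the robot, and variables do not carry over. Pictures are saved under pics/ and viewed, at most 10 in all, crops included, and the job is handed in when it is done.

Besides the shell and the picture viewer there is one more tool, called after "Request:" in YAML: its name, and indented under it one key for each argument. move_arm: Moves the arm, as the interface text tells. Its arguments: {"type":"object","properties":{"moves":{"type":"array"},"force":{"type":"number"}},"required":["moves"]}

```bash
mkdir -p pics; cat > h.py <<'E'
import numpy as np, cv2
from cell import arm
from scipy.spatial.transform import Rotation as R
def w(cal,c): return (np.array(cal["T"])@np.r_[c,1])[:3]
def pix2z(cal,u,v,z):
    K=np.array(cal["mtx"]);k=cal["k1"]
    p=cv2.undistortPoints(np.array([[[u,v]]],float),K,np.array([k,0,0,0,0.]))[0,0]
    T=np.array(cal["T"]);d=T[:3,:3]@np.array([p[0],-p[1],-1]);o=T[:3,3]
    return o+d*(z-o[2])/d[2]
def proj(cal,P):
    T=np.array(cal["T"]);c=T[:3,:3].T@(np.array(P)-T[:3,3])
    x,y=c[0]/-c[2],-c[1]/-c[2];f=1+cal["k1"]*(x*x+y*y)
    q=np.array(cal["mtx"])@[x*f,y*f,1];return q[:2]
E
python3 - <<'E'
from h import *
o=arm.get_obs();print(o['position'],o['tool_rot'],o['time'])
for n in ["top","scene"]:
    im=arm.snapshot(n);cv2.imwrite(f"pics/{n}1.png",im);c=arm.calibration(n)
    print(n,np.round(c["T"],3).tolist(),c["k1"],np.array(c["mtx"]).tolist())
    for l in ["cradle","square","stock_left","stock_right","enclosure","power_unit"]:
        print(l,[(round(d["conf"],2),np.round(w(c,d["centre"])).tolist(),proj(c,w(c,d["centre"])).round().tolist()) for d in arm.pinpoint(l,n)])
E
```

```text
[231.79493705 607.03510046 404.09022306] [-5.69794848e-01 -3.08921299e+00  1.85577625e-03] 0.0
top [[0.028, 0.98, -0.198, 275.054], [-0.999, 0.03, 0.01, -112.281], [0.016, 0.198, 0.98, 1204.977], [0.0, 0.0, 0.0, 1.0]] -0.09788071675590845 [[542.4343742987368, 0.0, 321.8560067534677], [0.0, 542.4343742987368, 236.10241279531292], [0.0, 0.0, 1.0]]
cradle [(0.7, [625.0, 52.0, 0.0], [247.0, 189.0])]
square [(0.86, [492.0, -327.0, 2.0], [411.0, 250.0])]
stock_left [(0.63, [533.0, -268.0, 4.0], [385.0, 232.0]), (0.35, [491.0, -328.0, 3.0], [412.0, 251.0])]
stock_right [(0.58, [483.0, -411.0, 7.0], [448.0, 255.0]), (0.29, [530.0, -267.0, 4.0], [385.0, 233.0])]
enclosure [(0.62, [341.0, 235.0, -2.0], [158.0, 310.0]), (0.59, [330.0, -93.0, 4.0], [305.0, 320.0])]
power_unit [(0.72, [623.0, -63.0, 11.0], [296.0, 190.0])]
scene [[-0.721, -0.537, 0.438, 941.369], [0.692, -0.546, 0.471, 363.952], [-0.014, 0.643, 0.766, 797.966], [0.0, 0.0, 0.0, 1.0]] -0.10213755262500497 [[528.5151194044837, 0.0, 322.19189712233054], [0.0, 528.5151194044837, 238.93910817599237], [0.0, 0.0, 1.0]]
cradle [(0.59, [625.0, 52.0, 2.0], [336.0, 340.0])]
square [(0.8, [495.0, -329.0, 2.0], [254.0, 189.0])]
stock_left [(0.97, [533.0, -270.0, 8.0], [257.0, 211.0]), (0.39, [625.0, 52.0, 4.0], [336.0, 339.0]), (0.23, [623.0, -65.0, 11.0], [291.0, 295.0])]
stock_right [(0.73, [640.0, 174.0, 18.0], [384.0, 390.0]), (0.55, [487.0, -410.0, 8.0], [234.0, 167.0])]
enclosure [(0.85, [335.0, -97.0, 2.0], [385.0, 207.0]), (0.83, [343.0, 235.0, 1.0], [519.0, 306.0]), (0.64, [640.0, 174.0, 18.0], [384.0, 390.0])]
power_unit [(0.65, [626.0, -64.0, 12.0], [290.0, 296.0])]
```

View pics/top1.png

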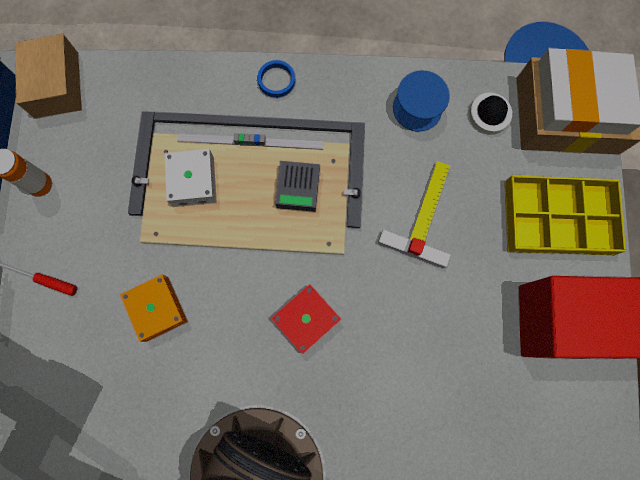

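View pics/scene1.png

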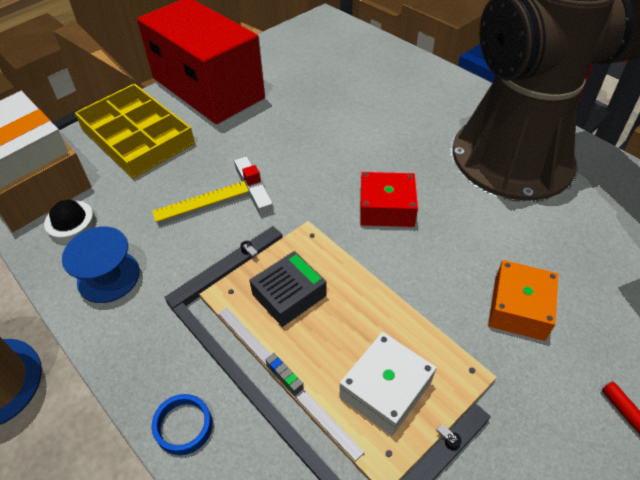

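```bash
python3 - <<'E'
from h import *
im=cv2.imread("pics/top1.png");c=arm.calibration("top")
hsv=cv2.cvtColor(im,cv2.COLOR_BGR2HSV)
def fit(P):
    vx,vy,x,y=cv2.fitLine(np.array(P,np.float32),cv2.DIST_HUBER,0,.01,.01).ravel();return np.array([x,y]),np.array([vx,vy])
P=[]
for u in range(160,336,4):
    s=hsv[225:265,u,1].astype(int); g=s[:-2]-s[2:]; i=g.argmax(); m=(225+i+1); P.append(pix2z(c,u,m,0)[:2])
p,d=fit(P);d*=np.sign(d[1]);print("edge top",p,np.degrees(np.arctan2(-d[0],d[1])))
im2=cv2.imread("pics/scene1.png");c2=arm.calibration("scene");h2=cv2.cvtColor(im2,cv2.COLOR_BGR2HSV)
P=[]
for t in np.linspace(.08,.92,40):
    q=np.array([310,222])*(1-t)+np.array([494,378])*t
    n=np.array([156,-184])/241.
    L=[h2[int(round(q[1]+n[1]*k)),int(round(q[0]+n[0]*k)),1].astype(int) for k in range(-10,11)]
    g=np.array(L)[:-2]-np.array(L)[2:];k=g.argmax()-9;P.append(pix2z(c2,*(q+n*k),14)[:2])
p,d=fit(P);d*=np.sign(d[1]);print("edge scene",p,np.degrees(np.arctan2(-d[0],d[1])))
# blade: yellow mask
for i,h,cc,lo,hi,box in[(im,hsv,c,430,0,(400,150,460,245)),(im2,h2,c2,0,0,(140,175,250,230))]:
    x0,y0,x1,y1=box;m=cv2.inRange(h,(22,120,60),(35,255,255))
    ys,xs=np.nonzero(m[y0:y1,x0:x1]);W=np.array([pix2z(cc,a+x0,b+y0,19)[:2] for a,b in zip(xs,ys)])
    r=cv2.minAreaRect(W.astype(np.float32));p,d=fit(W);d*=np.sign(d[0]);print("blade",len(W),r,p,np.degrees(np.arctan2(d[1],d[0])))
    m=cv2.inRange(h,(0,150,60),(8,255,255))|cv2.inRange(h,(174,150,60),(180,255,255))
    bx=(400,230,430,262) if i is im else (238,160,268,190)
    x0,y0,x1,y1=bx;ys,xs=np.nonzero(m[y0:y1,x0:x1]);print("red",len(xs),pix2z(cc,xs.mean()+x0,ys.mean()+y0,50))
    # white box top
    m=cv2.inRange(h,(0,0,165 if i is im else 150),(180,40,255));bx=(150,135,225,215) if i is im else (330,325,445,440)
o=arm.get_obs();Rm=R.from_rotvec(o['tool_rot']).as_matrix();print(Rm.round(3),o['joint_pos'])
E
```

```text
edge top [485.10703   47.365627] -1.5027416
edge scene [488.84094  108.366905] -1.7005095
blade 1125 ((603.5676879882812, -368.26300048828125), (32.130653381347656, 197.01158142089844), 70.99400329589844) [ 604.93463 -368.4925 ] -19.316628
red 176 [ 493.66102357 -330.94982718   50.        ]
blade 1205 ((603.8445434570312, -365.90765380859375), (36.82661056518555, 200.78648376464844), 70.96833038330078) [ 605.9354  -366.43384] -19.001688
red 253 [ 498.57519844 -324.78665469   50.        ]
[[-0.934  0.357 -0.   ]
 [ 0.357  0.934  0.   ]
 [ 0.     0.    -1.   ]] [ 1.15940359e+00  4.80173069e-01  1.59630046e+00  1.77081021e-05
  1.06510258e+00 -4.66189097e-02]
```

```bash
cat >> h.py <<'E'
def to(x,y,z,yaw=None):
    "shift (tool axes) and turn to reach TCP x,y,z with tool y along square y at yaw deg"
    o=arm.get_obs();M=R.from_rotvec(o['tool_rot']).as_matrix()
    s=M.T@(np.array([x,y,z])-o['position'])
    t=None
    if yaw is not None:
        cur=np.degrees(np.arctan2(-M[0,1],M[1,1])); t=-(yaw-cur)
    return s.round(1).tolist(),t
E
python3 -c "
from h import *
print(to(520,120,330),to(495,-329,300,-19.1))"
```

```text
([-443.0, -352.4, 74.7], None) ([-579.8, -780.8, 104.7], np.float64(-1.8004924893402219))
```

Request:
move_arm:
  moves:
    - [[-443,-352,75],[0,0,0],80]
    - [[-443,-352,75],[0,0,0],80]
    - [[-443,-352,75],[0,0,0],80]
    - [[-443,-352,75],[0,0,0],80]
    - [[-443,-352,75],[0,0,0],80]
    - [[-443,-352,75],[0,0,0],80]
    - [[-443,-352,75],[0,0,0],80]
    - [[-443,-352,75],[0,0,0],80]
    - [[-443,-352,75],[0,0,0],80]
    - [[-443,-352,75],[0,0,0],80]
    - [[-443,-352,75],[0,0,0],80]
    - [[-580,-781,105],[0,0,-1.8],80]
  force: 60

```text
time: 1.9
position: [510.9, 86.5, 328.8]
tool_rot: [0.521, 3.095, 0.001]
ft_force: [0.9, -0.4, 0.3]
gripper_width: 0.938
grip_force: 0.0
```

```bash
python3 -c "
from h import *
print(arm.get_obs()['position'],to(495,-329,300,-19.1))"
```

```text
[510.89364818  86.50624269 328.81706662] ([-120.9, -397.9, 28.6], np.float64(-0.006377313833876741))
```

Request:
move_arm:
  moves:
    - [[-121,-398,29],[0,0,0],80]
    - [[-121,-398,29],[0,0,0],80]
    - [[-121,-398,29],[0,0,0],80]
    - [[-121,-398,29],[0,0,0],80]
    - [[-121,-398,29],[0,0,0],80]
    - [[-121,-398,29],[0,0,0],80]
    - [[-121,-398,29],[0,0,0],80]
    - [[-121,-398,29],[0,0,0],80]
    - [[-121,-398,29],[0,0,0],80]
    - [[-121,-398,29],[0,0,0],80]
    - [[-121,-398,29],[0,0,0],80]
    - [[-121,-398,29],[0,0,0],80]

```text
time: 3.1
position: [492.3, -326.1, 300.0]
tool_rot: [-0.52, -3.098, -0.001]
ft_force: [-0.8, -0.1, 0.5]
gripper_width: 0.937
grip_force: 0.0
```

```bash
python3 - <<'E'
from h import *
print(arm.get_obs()['position'],to(495,-329,203,-19.1))
c=arm.calibration("wrist");im=arm.snapshot("wrist");cv2.imwrite("pics/w1.png",im)
print(proj(c,[495,-329,58]))
h=cv2.cvtColor(im,cv2.COLOR_BGR2HSV)
m=cv2.inRange(h,(0,150,60),(8,255,255))|cv2.inRange(h,(174,150,60),(180,255,255))
n,l,s,ct=cv2.connectedComponentsWithStats(m)
for i in range(1,n):
    if s[i,4]>200:print(s[i],ct[i],pix2z(c,*ct[i],58))
for l in["square"]:
    print([(d["conf"],w(c,d["centre"]).round(1)) for d in arm.pinpoint(l,"wrist")])
E
```

```text
[ 492.29159706 -326.09672389  299.99733079] ([-3.6, -1.9, 97.0], np.float64(0.05736286208716379))
[311.88180108 261.71999564]
[ 287  234   44   48 1947] [308.68156138 258.93477144] [ 492.71533912 -330.21170509   58.        ]
[(0.75, array([ 494.9, -332. ,    0.5]))]
```

View pics/w1.png

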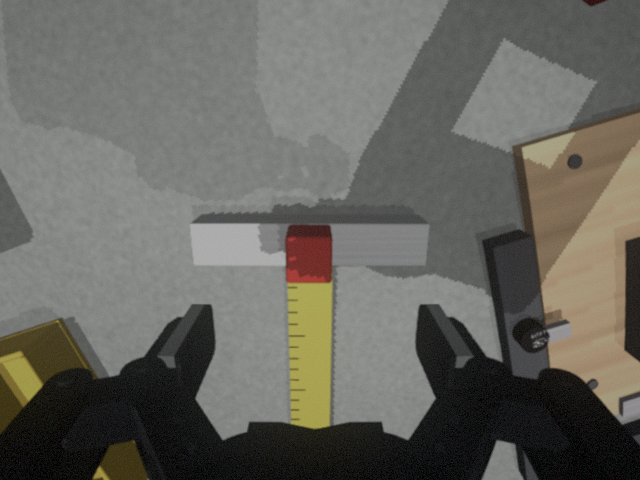

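Request:
move_arm:
  moves:
    - [[-3.5,-3,30],[0,0,0],80]
    - [[-3.5,-3,60],[0,0,0],75]
    - [[-3.5,-3,85],[0,0,0],70]
    - [[-3.5,-3,97],[0,0,0],60]
    - [[-3.5,-3,97],[0,0,0],45]
    - [[-3.5,-3,97],[0,0,0],20]
    - [[-3.5,-3,97],[0,0,0],20]
    - [[-3.5,-3,97],[0,0,0],20]
    - [[-3.5,-3,97],[0,0,0],20]
    - [[-3.5,-3,97],[0,0,0],20]
  force: 60

```text
time: 4.2
position: [494.9, -331.6, 204.1]
tool_rot: [0.521, 3.096, -0.001]
ft_force: [-0.8, 2.7, 8.5]
gripper_width: 0.318
grip_force: 61.0
```

```bash
python3 -c "
from h import *
print(to(458,45,304,-1.6))"
```

```text
([157.9, 343.8, -100.3], np.float64(-17.502330428440402))
```

Request:
move_arm:
  moves:
    - [[0,0,-20],[0,0,0],20]
    - [[0,0,-60],[0,0,0],20]
    - [[0,0,-100],[0,0,0],20]
    - [[12,26,-100],[0,0,-1],20]
    - [[35,76,-100],[0,0,-4],20]
    - [[55,120,-100],[0,0,-6],20]
    - [[75,163,-100],[0,0,-8],20]
    - [[95,207,-100],[0,0,-10],20]
    - [[115,250,-100],[0,0,-12],20]
    - [[135,294,-100],[0,0,-15],20]
    - [[151,328,-100],[0,0,-17],20]
    - [[158,344,-100],[0,0,-17.5],20]

```text
time: 5.4
position: [456.9, 47.9, 303.4]
tool_rot: [0.038, 3.141, 0.0]
ft_force: [0.0, -1.7, -4.7]
gripper_width: 0.318
grip_force: 60.6
```

```bash
python3 - <<'E'
from h import *
o=arm.get_obs();print(o['position'],o['ft_force'],to(458,45,304,-1.6))
c=arm.calibration("top");im=arm.snapshot("top");cv2.imwrite("pics/top2.png",cv2.resize(im[100:300,100:400],(800,533)))
c=arm.calibration("wrist");im=arm.snapshot("wrist");cv2.imwrite("pics/w2.png",im)
print([(d["conf"],w(c,d["centre"]).round(1)) for d in arm.pinpoint("square","wrist")])
E
```

```text
[456.94252918  47.93527581 303.40497694] [ 0.00985316 -1.72664872 -4.70932256] ([-1.1, -2.9, -0.6], np.float64(0.19777622037961473))
[(0.63, array([454.5,  46.6, 102.7]))]
```

View pics/w2.png

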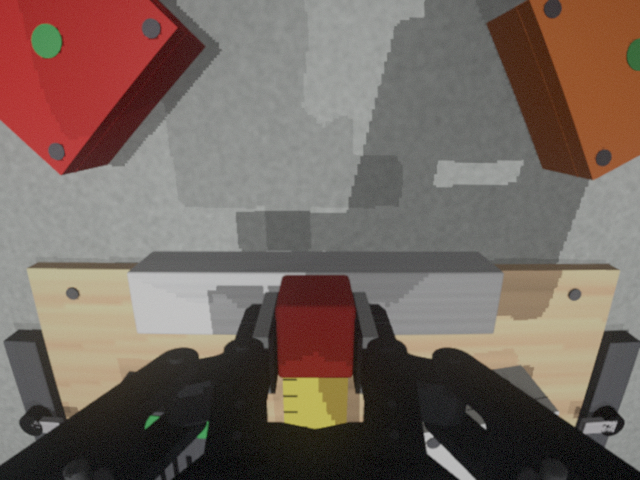

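View pics/top2.png

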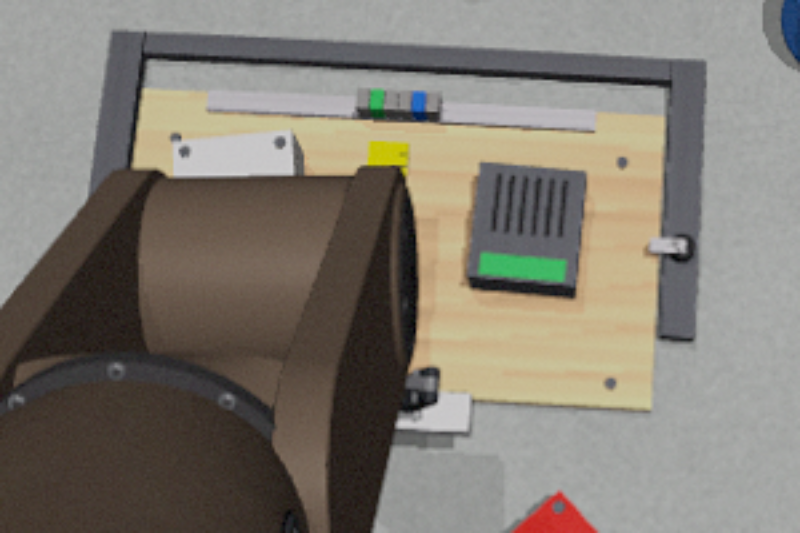

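Request:
move_arm:
  moves:
    - [[0,0,0],[0,0,0],20]
    - [[0,0,20],[0,0,0],20]
    - [[0,0,50],[0,0,0],20]
    - [[0,0,75],[0,0,0],20]
    - [[0,0,88],[0,0,0],20]
    - [[0,0,94],[0,0,0],20]
    - [[0,0,97],[0,0,0],20]
    - [[0,0,97],[0,0,0],20]
    - [[0,0,97],[0,0,0],20]

```text
time: 6.45
position: [458.1, 45.1, 206.5]
tool_rot: [0.044, 3.14, 0.0]
ft_force: [0.3, -0.6, -4.4]
gripper_width: 0.319
grip_force: 60.4
```

```bash
python3 - <<'E'
from h import *
o=arm.get_obs();print(o['position'],o['ft_force'],o['wrist_torque'],to(458,45,204,-1.6))
c=arm.calibration("scene");im=arm.snapshot("scene");cv2.imwrite("pics/s3.png",cv2.resize(im[130:430,200:520],(640,600)))
print([(d["conf"],w(c,d["centre"]).round(1)) for l in ("square","stock_left","stock_right") for d in arm.pinpoint(l,"scene")])
E
```

```text
[458.11464968  45.10897203 206.54788352] [ 0.33925037 -0.55653238 -4.4049011 ] [-0.02270765  0.02627916 -0.01798543] ([0.1, -0.1, 2.5], np.float64(-0.022611990859661146))
[(0.73, array([458.8,  48.5,   1.6])), (0.91, array([474.6, 116.2,  10.4])), (0.66, array([471.9, -32.4,   9.3]))]
```

View pics/s3.png

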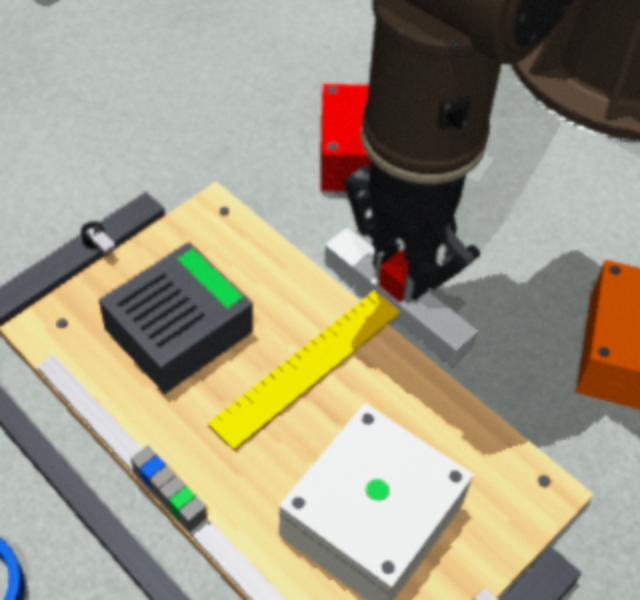

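Request:
move_arm:
  moves:
    - [[0,0,1],[0,0,0],20]
    - [[0,0,2],[0,0,0],20]
    - [[0,0,2.5],[0,0,0],20]
    - [[0,0,2.5],[0,0,0],20]

```text
time: 7.05
position: [457.8, 45.4, 204.1]
tool_rot: [0.044, 3.141, 0.0]
ft_force: [-3.8, -0.2, 19.5]
gripper_width: 0.316
grip_force: 63.9
```

Request:
move_arm:
  moves:
    - [[0,0,-0.4],[0,0,0],20]
    - [[-2,0,-0.5],[0,0,0],20]
    - [[-4,0,-0.5],[0,0,0],20]
    - [[-6,0,-0.5],[0,0,0],20]
    - [[-8,0,-0.5],[0,0,0],20]
    - [[-8,0,-0.5],[0,0,0],20]
    - [[-8,0,-0.5],[0,0,0],20]
  force: 25

```text
time: 7.75
position: [460.2, 45.4, 204.0]
tool_rot: [-0.044, -3.128, 0.0]
ft_force: [-38.3, 6.3, 52.7]
gripper_width: 0.319
grip_force: 68.5
```

```bash
python3 - <<'E'
from h import *
o=arm.get_obs();print(o['position'],o['ft_force'],o['wrist_torque'])
c=arm.calibration("scene");im=arm.snapshot("scene")
# overlay predicted board edge at z14 and stock front top edge candidates
e=lambda y:488.8+(y-108)*.0297
big=cv2.resize(im[210:310,330:450],None,fx=5,fy=5,interpolation=cv2.INTER_CUBIC)
def pt(P): q=(proj(c,P)-[330,210]+.5)*5-.5; return tuple(int(round(v)) for v in q)
cv2.line(big,pt([e(60),60,14]),pt([e(150),150,14]),(0,0,255),1)
for g,col in((0,(255,0,0)),(4,(0,255,0)),(8,(255,0,255))):
    cv2.line(big,pt([e(60)-g,60,28]),pt([e(122)-g,122,28]),col,1)
cv2.imwrite("pics/s4.png",big)
E
```

```text
[460.22527027  45.35272032 204.04031232] [-38.3331449    6.29850365  52.72194021] [ 1.07673361  5.36398259 -0.02782147]
```

View pics/s4.png

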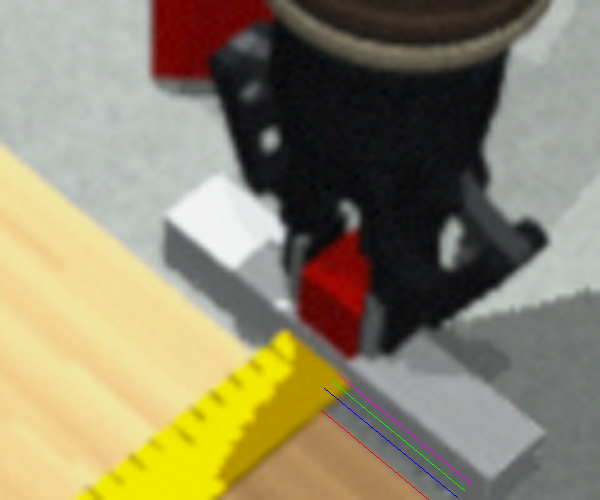

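Request:
move_arm:
  moves:
    - [[3,0,-1],[0,0,0],20]
    - [[4,0,-2],[0,0,0],20]
    - [[4,0,-2],[0,0,0],20]
    - [[4,0,-2],[0,0,0],20]

```text
time: 8.2
position: [462.2, 45.2, 205.9]
tool_rot: [0.044, 3.141, 0.0]
ft_force: [0.8, 0.9, -2.5]
gripper_width: 0.314
grip_force: 60.6
```

```bash
python3 - <<'E'
from h import *
o=arm.get_obs();print(o['position'],o['ft_force'],o['wrist_torque'],o['tool_rot'],o['grip_force'])
print(R.from_rotvec(o['tool_rot']).as_matrix().round(4))
E
```

```text
[462.18916996  45.19442664 205.86350375] [ 0.78969203  0.9335673  -2.4702068 ] [-0.03695431  0.01411507 -0.02098236] [4.39396081e-02 3.14082613e+00 1.66734197e-05] 60.64629793167114
[[-9.996e-01  2.800e-02  5.000e-04]
 [ 2.800e-02  9.996e-01  0.000e+00]
 [-5.000e-04  0.000e+00 -1.000e+00]]
```

Request:
move_arm:
  moves:
    - [[0,0,-0.6],[0,0,0],15]
    - [[-1,0,-0.6],[0,0,0],15]
    - [[-2,0,-0.6],[0,0,0],15]
    - [[-3,0,-0.6],[0,0,0],15]
    - [[-4,0,-0.6],[0,0,0],15]
    - [[-4,0,-0.6],[0,0,0],15]
    - [[-4,0,-0.6],[0,0,0],15]
  force: 25

```text
time: 8.9
position: [465.8, 45.1, 206.5]
tool_rot: [-0.044, -3.141, 0.0]
ft_force: [0.1, -0.6, -4.1]
gripper_width: 0.321
grip_force: 60.6
```

```bash
cat > st.py <<'E'
from h import *
o=arm.get_obs();print(o['time'],o['position'].round(2),'F',o['ft_force'].round(1),'M',o['wrist_torque'].round(2),o['tool_rot'].round(4),o['grip_force'].round(1))
E
python3 - <<'E'
import st
from h import *
im=arm.snapshot("scene")
big=cv2.resize(im[210:310,330:450],None,fx=5,fy=5,interpolation=cv2.INTER_CUBIC);cv2.imwrite("pics/s5.png",big)
E
```

```text
Traceback (most recent call last):
  File "st.py", line 2, in <module>
    o=arm.get_obs();print(o['time'],o['position'].round(2),'F',o['ft_force'].round(1),'M',o['wrist_torque'].round(2),o['tool_rot'].round(4),o['grip_force'].round(1))
                                                                                                                                            ^^^^^^^^^^^^^^^^^^^^^
AttributeError: 'float' object has no attribute 'round'
```

Request:
move_arm:
  moves:
    - [[-1,0,0],[0,0,0],15]
    - [[-2,0,0],[0,0,0],15]
    - [[-2,0,0],[0,0,0],15]

```text
time: 9.2
position: [468.0, 45.0, 206.6]
tool_rot: [0.044, 3.141, 0.0]
ft_force: [-0.5, 0.2, -4.1]
gripper_width: 0.318
grip_force: 60.6
```

```bash
sed -i "s/,o\['grip_force'\].round(1)//" st.py; python3 - <<'E'
import st
from h import *
im=arm.snapshot("scene")
big=cv2.resize(im[210:310,330:450],None,fx=5,fy=5,interpolation=cv2.INTER_CUBIC);cv2.imwrite("pics/s5.png",big)
E
```

```text
9.2 [468.    45.04 206.56] F [-0.5  0.2 -4.1] M [-0.03  0.01 -0.05] [0.0439 3.141  0.    ]
```

View pics/s5.png

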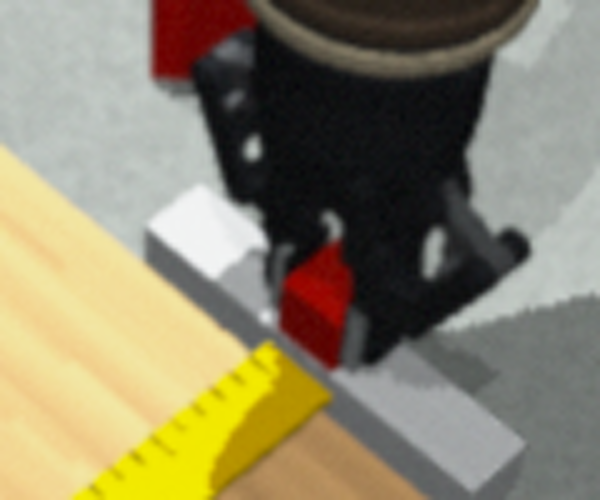

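Request:
move_arm:
  moves:
    - [[-0.5,0,0],[0,0,0],15]
    - [[-1,0,0],[0,0,0],15]
    - [[-1,0,0],[0,0,0],15]

```text
time: 9.55
position: [468.9, 45.0, 206.6]
tool_rot: [0.044, 3.141, 0.0]
ft_force: [1.2, 0.1, -4.0]
gripper_width: 0.318
grip_force: 60.6
```

Request:
move_arm:
  moves:
    - [[-0.3,0,0],[0,0,0],15]
    - [[-0.6,0,0],[0,0,0],15]
    - [[-0.6,0,0],[0,0,0],15]

```text
time: 9.85
position: [469.4, 45.0, 206.6]
tool_rot: [0.044, 3.141, -0.0]
ft_force: [-0.2, 0.5, -4.9]
gripper_width: 0.315
grip_force: 60.6
```

Request:
move_arm:
  moves:
    - [[-0.3,0,0],[0,0,0],15]
    - [[-0.6,0,0],[0,0,0],15]
    - [[-0.6,0,0],[0,0,0],15]

```text
time: 10.15
position: [470.0, 45.0, 206.5]
tool_rot: [0.044, 3.141, -0.0]
ft_force: [-0.5, 0.5, -4.0]
gripper_width: 0.318
grip_force: 60.6
```

Request:
move_arm:
  moves:
    - [[-0.3,0,0],[0,0,0],15]
    - [[-0.6,0,0],[0,0,0],15]
    - [[-0.6,0,0],[0,0,0],15]

```text
time: 10.45
position: [470.6, 45.0, 206.5]
tool_rot: [0.044, 3.141, -0.0]
ft_force: [0.9, 0.1, -4.0]
gripper_width: 0.315
grip_force: 60.6
```

Request:
move_arm:
  moves:
    - [[-0.3,0,0],[0,0,0],15]
    - [[-0.6,0,0],[0,0,0],15]
    - [[-0.6,0,0],[0,0,0],15]

```text
time: 10.75
position: [471.2, 44.9, 206.6]
tool_rot: [0.044, 3.141, -0.0]
ft_force: [-0.1, -0.5, -4.8]
gripper_width: 0.32
grip_force: 60.6
```

Request:
move_arm:
  moves:
    - [[-0.3,0,0],[0,0,0],15]
    - [[-0.6,0,0],[0,0,0],15]
    - [[-0.6,0,0],[0,0,0],15]

```text
time: 11.05
position: [471.8, 44.9, 206.5]
tool_rot: [0.044, 3.141, 0.0]
ft_force: [0.2, -0.7, -4.9]
gripper_width: 0.318
grip_force: 60.6
```

Request:
move_arm:
  moves:
    - [[-0.3,0,0],[0,0,0],15]
    - [[-0.6,0,0],[0,0,0],15]
    - [[-0.6,0,0],[0,0,0],15]

```text
time: 11.35
position: [472.2, 44.9, 206.5]
tool_rot: [-0.044, -3.141, 0.0]
ft_force: [-1.6, -0.4, -2.9]
gripper_width: 0.317
grip_force: 60.7
```

Request:
move_arm:
  moves:
    - [[-0.3,0,0],[0,0,0],15]
    - [[-0.3,0,0],[0,0,0],15]
    - [[-0.3,0,0],[0,0,0],15]

```text
time: 11.65
position: [472.3, 44.9, 206.5]
tool_rot: [-0.044, -3.14, 0.0]
ft_force: [-4.3, 1.0, -1.0]
gripper_width: 0.315
grip_force: 60.8
```

```bash
python3 st.py
```

```text
11.65 [472.31  44.89 206.46] F [-4.3  1.  -1. ] M [ 0.02  0.81 -0.03] [-4.3900e-02 -3.1404e+00  1.0000e-04]
```

Request:
move_arm:
  moves:
    - [[-0.4,0,0],[0,0,0],15]
    - [[-0.4,0,0],[0,0,0],15]
    - [[-0.4,0,0],[0,0,0],15]
    - [[-0.4,0,0],[0,0,0],15]

```text
time: 12.05
position: [472.5, 44.9, 206.5]
tool_rot: [-0.044, -3.14, 0.0]
ft_force: [-6.0, 1.4, 0.0]
gripper_width: 0.315
grip_force: 61.1
```

```bash
python3 st.py; python3 - <<'E'
from h import *
c=arm.calibration("scene");arm.snapshot("scene")
print([(l,round(d["conf"],2),w(c,d["centre"]).round(1)) for l in ("square","stock_left","stock_right","enclosure","power_unit") for d in arm.pinpoint(l,"scene")])
E
```

```text
12.05 [472.52  44.89 206.46] F [-6.   1.4  0. ] M [0.06 1.13 0.07] [-4.3900e-02 -3.1399e+00  1.0000e-04]
[('square', 0.95, array([470.9,  45.6,   2.7])), ('square', 0.34, array([6.236e+02, 5.330e+01, 3.000e-01])), ('stock_left', 0.71, array([487.6, 118.3,   8. ])), ('stock_right', 0.63, array([483.8, -31.2,   6.8])), ('enclosure', 0.74, array([336.2, -96.1,   5.7])), ('enclosure', 0.68, array([345.6, 237.2,  -1.7])), ('enclosure', 0.62, array([637.2, 173.6,  17.9])), ('power_unit', 0.87, array([625. , -63.9,  13.3]))]
```

Request:
move_arm:
  moves:
    - [[-0.5,0,0],[0,0,0],15]
    - [[-0.5,2,0],[0,0,0],15]
    - [[-0.5,5,0],[0,0,0],15]
    - [[-0.5,9,0],[0,0,0],15]
    - [[-0.5,13,0],[0,0,0],15]
    - [[-0.5,17,0],[0,0,0],15]
    - [[-0.5,20,0],[0,0,0],15]
    - [[-0.5,20,0],[0,0,0],15]

```text
time: 13.15
position: [473.3, 65.1, 206.2]
tool_rot: [-0.043, -3.139, 0.0]
ft_force: [-7.2, 3.2, -4.7]
gripper_width: 0.319
grip_force: 60.6
```

```bash
python3 st.py
```

```text
13.15 [473.27  65.07 206.21] F [-7.2  3.2 -4.7] M [0.44 1.33 0.04] [-4.350e-02 -3.139e+00  3.000e-04]
```

Request:
move_arm:
  moves:
    - [[-0.2,3,0],[0,0,0],15]
    - [[-0.2,7,0],[0,0,0],15]
    - [[-0.2,11,0],[0,0,0],15]
    - [[-0.2,15,0],[0,0,0],15]
    - [[-0.2,18,0],[0,0,0],15]
    - [[-0.2,21,0],[0,0,0],15]
    - [[-0.2,24,0],[0,0,0],15]
    - [[-0.2,27,0],[0,0,0],15]
    - [[-0.2,30,0],[0,0,0],15]
    - [[-0.2,30,0],[0,0,0],15]

```text
time: 14.15
position: [474.2, 94.9, 206.1]
tool_rot: [-0.044, -3.139, 0.001]
ft_force: [-8.0, 2.9, -4.3]
gripper_width: 0.319
grip_force: 60.6
```

```bash
cat > lk.py <<'E'
import st
from h import *
c=arm.calibration("scene");im=arm.snapshot("scene");cv2.imwrite("pics/last.png",im)
for l in ("square","stock_left","stock_right","enclosure","power_unit"):
    print(l,[(round(d["conf"],2),w(c,d["centre"]).round(1)) for d in arm.pinpoint(l,"scene") if w(c,d["centre"])[0]>400])
E
python3 lk.py
```

```text
14.15 [474.19  94.91 206.14] F [-8.   2.9 -4.3] M [0.26 1.5  0.04] [-4.3500e-02 -3.1386e+00  7.0000e-04]
square [(0.95, array([472. ,  93.8,   0.6]))]
stock_left [(0.69, array([489.4, 165.8,   8.8])), (0.36, array([473.9,  98.1,   2. ]))]
stock_right [(0.79, array([485.4,  16.1,   7.2]))]
enclosure [(0.7, array([637.7, 175.1,  18.4]))]
power_unit [(0.61, array([622. , -60.9,  16.1]))]
```

Request:
move_arm:
  moves:
    - [[-0.1,2,0],[0,0,0],15]
    - [[-0.1,4,0],[0,0,0],15]
    - [[-0.1,6,0],[0,0,0],15]
    - [[-0.1,7.5,0],[0,0,0],15]
    - [[-0.1,9,0],[0,0,0],15]
    - [[-0.1,10.5,0],[0,0,0],15]
    - [[-0.1,12,0],[0,0,0],15]
    - [[-0.1,13.5,0],[0,0,0],15]
    - [[-0.1,15,0],[0,0,0],15]
    - [[-0.1,16.5,0],[0,0,0],15]
    - [[-0.1,18,0],[0,0,0],15]
    - [[-0.1,18,0],[0,0,0],15]

```text
time: 15.65
position: [474.7, 112.6, 206.1]
tool_rot: [-0.044, -3.138, 0.001]
ft_force: [-6.7, -2.4, -5.1]
gripper_width: 0.318
grip_force: 60.6
```

```bash
python3 lk.py; python3 -c "
from h import *
im=cv2.imread('pics/last.png');cv2.imwrite('pics/s6.png',cv2.resize(im[240:460,290:490],None,fx=2.7,fy=2.7,interpolation=cv2.INTER_CUBIC))"
```

```text
15.65 [474.69 112.59 206.09] F [-6.7 -2.4 -5.1] M [-0.59  1.37  0.01] [-4.3800e-02 -3.1383e+00  1.1000e-03]
square [(0.83, array([4.729e+02, 1.150e+02, 4.000e-01]))]
stock_left [(0.73, array([489.1, 184.5,   8.7]))]
stock_right [(0.74, array([486.4,  34.7,  10.9]))]
enclosure [(0.86, array([640.6, 179.2,  18.6]))]
power_unit [(0.61, array([623.2, -65.1,  15.8]))]
```

View pics/s6.png

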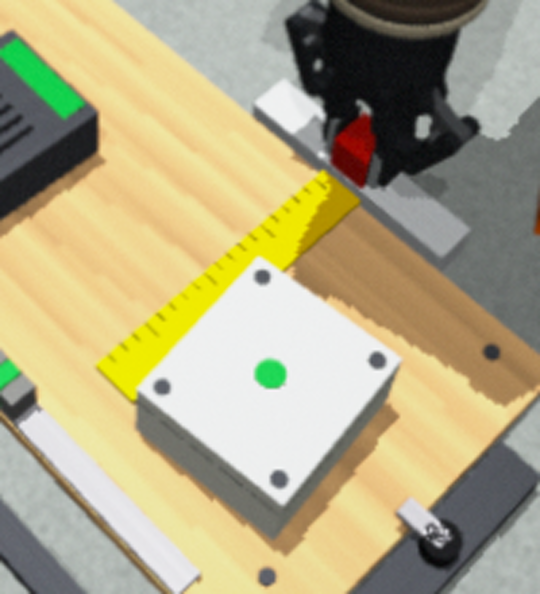

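Request:
move_arm:
  moves:
    - [[-0.1,1.2,0],[0,0,0],15]
    - [[-0.1,2.4,0],[0,0,0],15]
    - [[-0.1,3.6,0],[0,0,0],15]
    - [[-0.1,4.8,0],[0,0,0],15]
    - [[-0.1,6,0],[0,0,0],15]
    - [[-0.1,7.2,0],[0,0,0],15]
    - [[-0.1,8.4,0],[0,0,0],15]
    - [[-0.1,9.6,0],[0,0,0],15]
    - [[-0.1,10.8,0],[0,0,0],15]
    - [[-0.1,12,0],[0,0,0],15]
    - [[-0.1,12,0],[0,0,0],15]

```text
time: 17.05
position: [475.1, 124.5, 206.1]
tool_rot: [-0.044, -3.138, 0.001]
ft_force: [-7.4, -4.8, -4.7]
gripper_width: 0.318
grip_force: 60.6
```

```bash
python3 lk.py; python3 - <<'E'
from h import *
# box orientation from top face outline, scene camera, z=69
im=cv2.imread('pics/last.png');c=arm.calibration("scene");h=cv2.cvtColor(im,cv2.COLOR_BGR2HSV)
m=cv2.inRange(h,(0,0,200),(180,40,255));n,l,s,ct=cv2.connectedComponentsWithStats(m)
i=min(range(1,n),key=lambda i:np.hypot(*(ct[i]-proj(c,[640,190,69])))-0*s[i,4] if s[i,4]>500 else 1e9)
k,_=cv2.findContours((l==i).astype(np.uint8),cv2.RETR_EXTERNAL,cv2.CHAIN_APPROX_NONE)
W=np.array([pix2z(c,*p,69)[:2] for p in k[0][:,0]],np.float32)
print(s[i],cv2.minAreaRect(W),cv2.boxPoints(cv2.minAreaRect(W)).round(1).tolist())
E
```

```text
17.05 [475.09 124.49 206.09] F [-7.4 -4.8 -4.7] M [-0.78  1.43 -0.03] [-4.3800e-02 -3.1382e+00  1.3000e-03]
square [(0.96, array([471.9, 125.2,   1.4]))]
stock_left [(0.61, array([489.9, 197.7,   7.1]))]
stock_right [(0.57, array([486.3,  47.4,   8.6]))]
enclosure [(0.86, array([645. , 189.6,  16.4]))]
power_unit [(0.59, array([624.3, -65. ,  11.7]))]
[ 343  340   99   93 4406] ((644.4212036132812, 188.05601501464844), (110.10814666748047, 99.61331176757812), 0.14588212966918945) [[589.2000122070312, 237.6999969482422], [589.5, 138.10000610351562], [699.5999755859375, 138.39999389648438], [699.2999877929688, 238.0]]
```

Request:
move_arm:
  moves:
    - [[-0.1,1,0],[0,0,0],15]
    - [[-0.1,2,0],[0,0,0],15]
    - [[-0.1,3,0],[0,0,0],15]
    - [[-0.1,4,0],[0,0,0],15]
    - [[-0.1,5,0],[0,0,0],15]
    - [[-0.1,6,0],[0,0,0],15]
    - [[-0.1,7,0],[0,0,0],15]
    - [[-0.1,8,0],[0,0,0],15]
    - [[-0.1,9,0],[0,0,0],15]
    - [[-0.1,10,0],[0,0,0],15]
    - [[-0.1,10,0],[0,0,0],15]

```text
time: 18.45
position: [475.4, 134.3, 206.1]
tool_rot: [-0.044, -3.138, 0.002]
ft_force: [-8.5, -5.6, -3.9]
gripper_width: 0.316
grip_force: 60.6
```

```bash
cat > bx.py <<'E'
import lk
from h import *
im=cv2.imread('pics/last.png');c=arm.calibration("scene");h=cv2.cvtColor(im,cv2.COLOR_BGR2HSV)
m=cv2.inRange(h,(0,0,200),(180,40,255));n,l,s,ct=cv2.connectedComponentsWithStats(m)
i=min(range(1,n),key=lambda i:np.hypot(*(ct[i]-proj(c,[640,195,69]))) if s[i,4]>500 else 1e9)
k,_=cv2.findContours((l==i).astype(np.uint8),cv2.RETR_EXTERNAL,cv2.CHAIN_APPROX_NONE)
W=np.array([pix2z(c,*p,69)[:2] for p in k[0][:,0]],np.float32)
print(cv2.minAreaRect(W))
q=cv2.boxPoints(cv2.minAreaRect(W));e=W.mean(0);ctr=np.array(cv2.minAreaRect(W)[0])
for ax in(0,1):
  for sg in(-1,1):
    P=W[(abs(W[:,1-ax]-ctr[1-ax])<38)&(sg*(W[:,ax]-ctr[ax])>35)]
    f=np.polyfit(P[:,1-ax],P[:,ax],1);print("side","xy"[ax],sg,"yaw",np.degrees(np.arctan(f[0]))*(1 if ax else -1),f)
E
python3 bx.py
```

```text
18.45 [475.37 134.34 206.08] F [-8.5 -5.6 -3.9] M [-1.25  1.41 -0.15] [-4.390e-02 -3.138e+00  1.600e-03]
square [(0.91, array([472.5, 136.9,  -0.5]))]
stock_left [(0.79, array([490.6, 204. ,   8.5]))]
stock_right [(0.98, array([487.1,  54.2,   9.7]))]
enclosure [(0.85, array([649.6, 193.9,  16.3]))]
power_unit [(0.78, array([625.9, -63.2,  14. ]))]
((646.2240600585938, 195.8944854736328), (99.09449005126953, 109.97349548339844), 88.38909149169922)
side x -1 yaw -1.5127426426664938 [2.64084764e-02 5.86681435e+02]
side x 1 yaw -0.7773261550007414 [1.35677332e-02 6.98065730e+02]
side y -1 yaw -1.558645070216641 [-2.72102008e-02  1.64522180e+02]
side y 1 yaw -1.8476337430015743 [-3.22584747e-02  2.65637179e+02]
```

Request:
move_arm:
  moves:
    - [[-0.1,0.8,0],[0,0,0],15]
    - [[-0.1,1.6,0],[0,0,0],15]
    - [[-0.1,2.4,0],[0,0,0],15]
    - [[-0.1,3.2,0],[0,0,0],15]
    - [[-0.1,4,0],[0,0,0],15]
    - [[-0.1,4,0],[0,0,0],15]
    - [[-0.1,4,0],[0,0,0],15]
    - [[-0.1,4,0.2],[0,0,0],15]
    - [[-0.1,4,0.4],[0,0,0],15]
    - [[-0.1,4,0.4],[0,0,0],15]
    - [[-0.1,4,0.4],[0,0,0],15]

```text
time: 19.85
position: [475.4, 138.3, 205.7]
tool_rot: [-0.044, -3.138, 0.002]
ft_force: [-9.6, -7.7, 0.4]
gripper_width: 0.312
grip_force: 61.2
```

```bash
python3 bx.py
```

```text
19.85 [475.43 138.28 205.73] F [-9.6 -7.7  0.4] M [-1.09  1.51 -0.15] [-4.4000e-02 -3.1377e+00  1.7000e-03]
square [(0.8, array([472.4, 140.9,   1. ])), (0.24, array([625.2,  54.6,   0.7])), (0.19, array([649.4, 201.6,  14.5]))]
stock_left [(0.93, array([492.4, 206.5,   9.1]))]
stock_right [(0.87, array([486.9,  63. ,   8.6]))]
enclosure [(0.93, array([648.2, 200.6,  15.3])), (0.55, array([474.1, 139.2,   0.8]))]
power_unit [(0.73, array([623.7, -61.6,  13.7]))]
((646.302001953125, 200.06964111328125), (99.38419342041016, 110.05382537841797), 88.37887573242188)
side x -1 yaw -1.5684575563021483 [2.73815886e-02 5.86505811e+02]
side x 1 yaw -0.8391560875745816 [1.46470840e-02 6.97886689e+02]
side y -1 yaw -1.7529954629784934 [-3.06050929e-02  1.70727493e+02]
side y 1 yaw -2.2398032811365747 [-3.91118672e-02  2.74467259e+02]
```

Request:
move_arm:
  moves:
    - [[0.2,4,0],[0,0,0],30]
    - [[0.2,0,0],[0,0,0],40]
    - [[0.2,0,0],[0,0,0],55]
    - [[0.2,0,0],[0,0,0],65]
    - [[0.2,0,0],[0,0,0],70]
    - [[0.2,0,0],[0,0,0],70]
    - [[0.2,0,0],[0,0,0],70]

```text
time: 20.85
position: [476.7, 138.9, 206.2]
tool_rot: [0.044, 3.141, 0.0]
ft_force: [-0.5, 0.5, -0.2]
gripper_width: 0.818
grip_force: 0.0
```

Request:
move_arm:
  moves:
    - [[0,0,-10],[0,0,0],75]
    - [[0,0,-35],[0,0,0],75]
    - [[0,0,-75],[0,0,0],75]
    - [[0,0,-115],[0,0,0],75]
    - [[0,0,-150],[0,0,0],75]
    - [[60,0,-150],[0,0,0],75]
    - [[60,0,-150],[0,0,0],75]

```text
time: 21.55
position: [412.8, 140.1, 357.2]
tool_rot: [-0.044, -3.14, 0.0]
ft_force: [-0.6, -1.0, -0.4]
gripper_width: 0.879
grip_force: 0.0
```

```bash
python3 bx.py; python3 - <<'E'
from h import *
im=cv2.imread('pics/last.png');c=arm.calibration("scene");h=cv2.cvtColor(im,cv2.COLOR_BGR2HSV)
m=cv2.inRange(h,(22,120,60),(35,255,255));a=proj(c,[590,140,19]).astype(int);print(a)
n,l,s,ct=cv2.connectedComponentsWithStats(m)
i=min(range(1,n),key=lambda i:np.hypot(*(ct[i]-a)) if s[i,4]>100 else 1e9)
k,_=cv2.findContours((l==i).astype(np.uint8),cv2.RETR_EXTERNAL,cv2.CHAIN_APPROX_NONE)
W=np.array([pix2z(c,*p,19)[:2] for p in k[0][:,0]],np.float32);ctr=W.mean(0)
print(cv2.minAreaRect(W))
P=W[(W[:,1]<ctr[1]-5)&(abs(W[:,0]-ctr[0])<75)];f=np.polyfit(P[:,0],P[:,1],1);print("blade -y edge yaw",np.degrees(np.arctan(f[0])),"box lateral from axis",None if 0 else 0,f,np.polyval(f,646))
cv2.imwrite('pics/s7.png',cv2.resize(im[210:460,280:500],None,fx=2.4,fy=2.4,interpolation=cv2.INTER_CUBIC))
E
```

```text
21.55 [412.76 140.14 357.2 ] F [-0.6 -1.  -0.4] M [0.02 0.05 0.02] [-4.35e-02 -3.14e+00  3.00e-04]
square [(0.8, array([471.2, 143.7,   1. ]))]
stock_left [(0.89, array([489.4, 211. ,   9.7]))]
stock_right [(0.79, array([484. ,  66. ,   5.4]))]
enclosure [(0.86, array([648.2, 202.5,  16.8]))]
power_unit [(0.87, array([623. , -62.9,  13.7])), (0.28, array([ 4.722e+02,  1.423e+02, -3.000e-01]))]
((646.0086059570312, 202.005615234375), (99.14739227294922, 108.84095001220703), 87.99911499023438)
side x -1 yaw -1.6740144555053011 [2.92253804e-02 5.86375492e+02]
side x 1 yaw -2.01037345250017 [3.51020423e-02 6.93321956e+02]
side y -1 yaw -2.010724769110846 [-3.51081815e-02  1.75717381e+02]
side y 1 yaw -2.47349327881581 [-4.31974408e-02  2.79084944e+02]
[389 355]
((590.1179809570312, 137.97802734375), (35.024410247802734, 202.54258728027344), 87.6803207397461)
blade -y edge yaw -2.164731820830018 box lateral from axis 0 [-3.77996852e-02  1.43579685e+02] 119.16108821897302
```

View pics/s7.png

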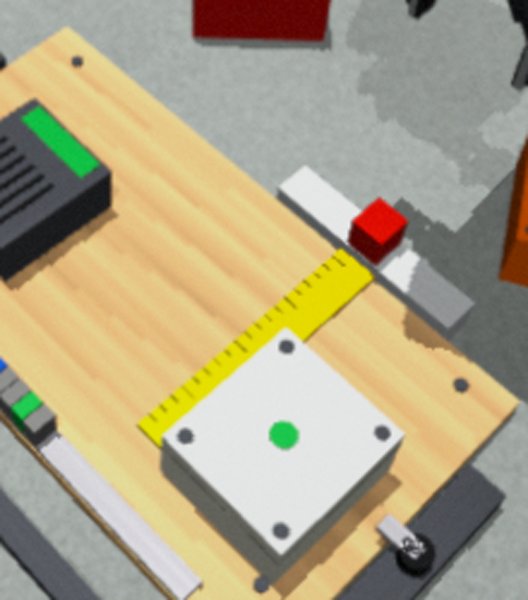

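```bash
cat > gap.py <<'E'
from h import *
import sys
def gaps(im,c,oy,off=(0,0),sc=1):
    g=cv2.cvtColor(im,cv2.COLOR_BGR2HSV).astype(np.float32)
    # board edge = saturation drop at z=14 ; stock front-top edge = brightness drop at z=28
    for dy in(-70,-60,-50,-40,-30,30,40,50,60,70):
        y=oy+dy;xe=488.8+(y-108)*.0297;r=[]
        for z,ch,lo,hi in((14,1,-6,8),(28,2,-12,6)):
            t=np.arange(lo,hi,.25);q=np.array([(proj(c,[xe+a-dy*0+0,y+a*-.0297,z])-off+.5)*sc-.5 for a in t],np.float32)
            v=cv2.remap(g[:,:,ch],q[None,:,0],q[None,:,1],cv2.INTER_LINEAR)[0]
            v=cv2.GaussianBlur(v[None],(9,1),2)[0];d=np.gradient(v);k=d.argmax() if ch==1 else d.argmin();r+=[t[k],round(float(abs(d[k])),1)]
        print(dy,r)
if __name__=="__main__":
    c=arm.calibration("scene")
    print("pressed");gaps(cv2.imread("pics/s6.png"),c,113,(290,240),2.7)
    print("now");gaps(cv2.imread("pics/last.png"),c,141)
E
python3 gap.py
```

```text
pressed
-70 [np.float64(-1.5), 8.2, np.float64(-0.5), 9.6]
-60 [np.float64(-1.5), 8.6, np.float64(-0.5), 9.3]
-50 [np.float64(-1.5), 8.4, np.float64(-0.5), 9.7]
-40 [np.float64(-0.75), 8.6, np.float64(-0.5), 4.5]
-30 [np.float64(-0.75), 8.6, np.float64(-0.5), 4.6]
30 [np.float64(-0.25), 9.7, np.float64(-0.5), 5.1]
40 [np.float64(-0.75), 9.2, np.float64(-0.5), 5.4]
50 [np.float64(-0.5), 9.7, np.float64(-0.5), 5.9]
60 [np.float64(-0.75), 8.6, np.float64(-0.5), 5.4]
70 [np.float64(-0.5), 9.1, np.float64(-0.5), 4.5]
now
-70 [np.float64(-1.25), 6.4, np.float64(-0.5), 8.8]
-60 [np.float64(-1.25), 7.0, np.float64(-0.5), 8.7]
-50 [np.float64(-1.5), 6.6, np.float64(-0.25), 8.6]
-40 [np.float64(-1.5), 7.1, np.float64(-0.25), 9.6]
-30 [np.float64(-1.0), 6.9, np.float64(-0.25), 9.6]
30 [np.float64(-1.0), 6.3, np.float64(0.25), 8.5]
40 [np.float64(-1.5), 7.4, np.float64(0.5), 8.5]
50 [np.float64(-0.75), 8.2, np.float64(0.0), 4.0]
60 [np.float64(-0.5), 9.0, np.float64(0.25), 4.3]
70 [np.float64(-0.5), 9.0, np.float64(-0.25), 4.3]
```

```bash
python3 -c "
from cell import arm
print(arm.hand_in())"
```

```text
the job is handed in; nothing more can be done
None
```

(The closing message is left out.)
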